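# Find and mark the balance point of a weighted tube

### The job

The square aluminium tube has a steel slug hidden somewhere inside it and lies across the edge of the balance stand with its heavy end down on the bench. Without lifting it off the stand, slide it lengthwise over the edge until it stays level by itself with both ends in the air and nothing holding it; only then set the yellow saddle clip astride it, fully down, right above the edge to mark the balance point for its lifting eye, and leave it balanced. Be gentle, as bearing down hard would mar the ground edge, and leave the bolt tin and the screwdriver where they are.

Things in the scene. Friction and masses are not known exactly. Their poses are not given: they have to be found in the camera images.
- edge (a point): centre of the top of the stand's steel edge, 40 mm above the bench; x along the edge, y along the tube. The edge is a flat strip 14 mm wide (along y) between two blue cheeks (5 mm thick, 34 mm long) that rise 10 mm above it and guide the tube with 2 mm clearance on each side. The tube balances when its centre of mass is above the strip
- stand: the balance stand, fixed to the bench: dark steel base 100 x 70 x 12 mm that carries the edge; origin on the bench under the edge, axes as for the edge
- tube_center (a point): geometric middle of the square aluminium tube, 24 x 24 x 360 mm with black end caps, y axis along the tube. At the start the edge is about 55 mm from here towards the high end. Tube and slug weigh 0.55 kg together; the slug is fast in the tube and puts the centre of mass up to 38 mm to either side of the middle, so the low end is always the heavy one at the start
- tube_end_low (a point): centre of the tube's end face at its -y end, the end that rests on the bench at the start
- tube_end_high (a point): centre of the tube's end face at its +y end, the one that is up in the air at the start
- tube: the tube; origin in the middle of its underside, y along its length, z up through its top. Let go while tilted, it tips or rocks to and fro for a long time; held level and then let go, it stays if its centre of mass is above the strip. While fingers press on it, friction can hide which way it would tip
- clip_tab (a point): middle of the grip tab (14 x 14 x 30 mm high) of the yellow saddle clip, 29 mm above the foot of its legs. Below the tab a plate 35 x 24 x 4 mm (x, y, z) and two legs 10 mm long, 28 mm apart inside (across x), to straddle the tube; the clip's y then runs along the tube. 35 g. It starts standing on its legs on the bench. Seated on the level tube, this point is 83 mm above the bench
- clip: the saddle clip; origin at the foot of its legs, axes as for the tab
- tin: round tin of bolts, 77 mm wide, 37 mm high, a bystander; origin under its centre
- driver: screwdriver with orange handle, 206 mm long, lying on the bench, a bystander; origin under its middle
Mind the look-alikes: they are no part of the job. What is shaped like the stand but pink is not meant.

How it is judged:
By the outcome, as a careful person would: the job done as asked, in the order asked, and still so for the second after the job is handed in, with the robot touching nothing.
It also fails if it takes over 64 s, if anything falls off the work surface, if the arm or the gripper's body presses on something with over 40 N, if the wrist force passes 120 N, or if a joint passes its speed limit or range.

### The arm

A 6-joint arm with a two-finger parallel gripper is mounted at the origin on the work surface; the furniture and walls round the work are solid. World frame = base frame: x ahead of the robot, y to its left, z up, the work surface at z = 0. Lengths are in m, angles in rad, forces in N, time in s.
With the tool pointing down it reaches from about 0.325 to 0.875 m from the base axis. Payload 4.4 kg.
Tool frame: the origin (TCP) lies at the centre of the arm's flange, where the gripper is bolted on; the fingertips stand 173 mm ahead of it and the grasp point (between the pads) lies r.grip_point_offset ahead of it (r.grip_point_offset is the distance from the TCP to the grasp point, in m); z points along the fingers, y is the direction in which the jaws open and shut (so a half turn about z gives the same grasp; the last joint's range is limited). The gripper opens to 85 mm and grips with 20 to 120 N. Pads are 22 mm wide; open, the fingers measure 114 mm over their backs; the gripper's body (76 mm by 85 mm) begins 54 mm behind the grasp point. The pads swing forward as they close: fully open they stand 13 mm farther back than shut.
Start: joints at [1.065, 0.207, 1.542, -0, 1.393, -0.15], TCP at [0.2, 0.539, 0.405] pointing down, gripper open.
Joint ranges: [-2.73, 2.73], [-0.86, 2.22], [0.23, 2.46], [-1.11, 4.25], [0.08, 2.63], [-2.82, 2.82]. Speed limits (rad/s): [2.79, 2.79, 3.14, 3.14, 3.14, 3.14].

### API

Orientations are given as a unit quaternion [w, x, y, z].
In Python, from plant import readout, imaging, ticket, r gives the robot as it stands. The module is installed in compiled form; this text tells all that it offers.
- The arm moves only by the tool move_arm, never from a script. Its argument "deltas" is a list of rows, each a list of 4 numbers: the shift along the tool's x, y, z in m, then the turn about the tool's z in rad. A call has 1 to 12 rows; each row is the pose to reach, as a shift and turn from the pose commanded when the call began, along the tool's axes at that moment; what a row does not reach only later rows make up. A row lasts 1/10 s, in which the tool goes at most 50 mm and 8.59 degrees, less where a joint would pass 70% of its speed; a pose out of reach is approached as far as the arm can. A call with a gripper value outside its range is refused whole. "fingers" is the closure in counts, from 0 (fully open) to 255 (shut), set as the call begins (left out, the last holds). The fingers move at their own pace and stop on an object; "force" is the grip in N (left out, the last holds). Time passes only in rows, so rows that repeat a pose let the fingers close. It gives the time, the measured TCP pose, the force and the opening at its end, in the units of the state.
- readout.get_obs(): the state, without advancing time (a new reading comes with each control period).
- imaging.grab_frame(name): name is "side" or "top"; returns the picture (480x640x3 uint8, red, green, blue); there is no depth.
- imaging.camera_model(name): a dict with "fx", "fy", "cx", "cy" (pixels), "world_from_camera" (4x4, takes a point from camera to world coordinates). Camera axes: x right, y down, z forward; pixel columns grow to the right and rows downward; lengths in m; the calibration is good to about 2 mm. A picture is of the moment at which its call begins. camera_model takes no time and is no camera call.
- ticket.close_job(): hands the job in, once; it reports no verdict.
The state is a dict: "clock": time; "joint_pos": joint angles; "qvel": joint speeds; "effort": joint torques, N m; "tool_pos": TCP position; "ee_rot": TCP orientation; "ft_force": force on the tool from outside, world axes, zero at the start; "torque": the same for the moment, N m; "width": opening from 0.0 (shut) to 1.0 (fully open).
Only numpy, scipy, OpenCV 4.12 (cv2) and the standard library are available. Lean on these libraries where they do the work, as an engineer would, in place of code of your own. Each camera call takes 0.05 s, during which the arm holds its last target.

## Working session

There is one attempt and no reset: what is moved stays moved. The work goes in short steps, Python scripts to look and compute and a tool call to move; the robot and the scene stay as the last step left them, time stands still between calls to the robot, and variables do not carry over. Pictures are saved under pics/ and viewed, and the job is handed in when it is done.

Besides the shell and the picture viewer there is one more tool, called after "Request:" as name(argument=value, ...) on one line, values as JSON. move_arm: Moves the arm, as the interface text tells. Its arguments: {"type":"object","properties":{"deltas":{"type":"array"},"fingers":{"type":"number"},"force":{"type":"number"}},"required":["deltas"]}

```bash
mkdir -p pics; ls
cat > h.py <<'E'
import numpy as np, cv2
from plant import readout, imaging, ticket, r
def grab(name,fn,crop=None,scale=1):
    im=imaging.grab_frame(name)[:,:,::-1].copy()
    cv2.imwrite('pics/raw_'+fn,im)
    if crop: 
        x0,y0,x1,y1=crop; im=im[y0:y1,x0:x1]
    if scale!=1: im=cv2.resize(im,None,fx=scale,fy=scale,interpolation=cv2.INTER_CUBIC)
    cv2.imwrite('pics/'+fn,im)
def ray(name,u,v):
    m=imaging.camera_model(name);T=np.array(m['world_from_camera'])
    d=T[:3,:3]@np.array([(u-m['cx'])/m['fx'],(v-m['cy'])/m['fy'],1]);return T[:3,3],d
def atz(name,u,v,z):
    o,d=ray(name,u,v);return o+d*(z-o[2])/d[2]
def atplane(name,u,v,p,n):
    o,d=ray(name,u,v);return o+d*np.dot(np.array(p)-o,n)/np.dot(d,n)
def proj(name,p):
    m=imaging.camera_model(name);T=np.linalg.inv(np.array(m['world_from_camera']));c=T[:3,:3]@np.array(p)+T[:3,3]
    return np.array([m['fx']*c[0]/c[2]+m['cx'],m['fy']*c[1]/c[2]+m['cy']])
E
python3 - <<'E'
from h import *
np.set_printoptions(precision=4,suppress=True)
grab('top','t0.png');grab('side','s0.png')
print(readout.get_obs(),r.grip_point_offset)
for n in('top','side'):print(imaging.camera_model(n))
E
```

```text
pics
{'clock': 0.1, 'joint_pos': array([ 1.0655,  0.2073,  1.5428,  0.    ,  1.3935, -0.1505]), 'qvel': array([ 0.0007, -0.0018, -0.0049, -0.0012,  0.0002,  0.    ]), 'effort': array([ -0.0014, -38.4091, -29.2549,  -0.0004,   0.0048,   0.    ]), 'tool_pos': array([0.1996, 0.5389, 0.4036]), 'ee_rot': array([-0.0003,  0.1765,  0.9843, -0.001 ]), 'ft_force': array([-0.264 ,  0.5885,  0.2545]), 'torque': array([ 0.0751, -0.0693, -0.0646]), 'width': 1.0010460281382694} 0.1547
{'fx': 436.0517459883881, 'fy': 436.0517459883881, 'cx': 317.7904357853323, 'cy': 238.72766871748152, 'world_from_camera': array([[ 0.0178, -0.9922,  0.1233,  0.4519],
       [-0.9996, -0.0201, -0.0176,  0.0584],
       [ 0.02  , -0.123 , -0.9922,  0.9315],
       [ 0.    ,  0.    ,  0.    ,  1.    ]])}
{'fx': 467.28281360601403, 'fy': 467.28281360601403, 'cx': 318.6256531888015, 'cy': 232.92093111809405, 'world_from_camera': array([[ 0.9954, -0.0534,  0.0796,  0.481 ],
       [-0.0956, -0.6167,  0.7814, -0.6846],
       [ 0.0073, -0.7854, -0.6189,  0.6374],
       [ 0.    ,  0.    ,  0.    ,  1.    ]])}
```

View pics/t0.png

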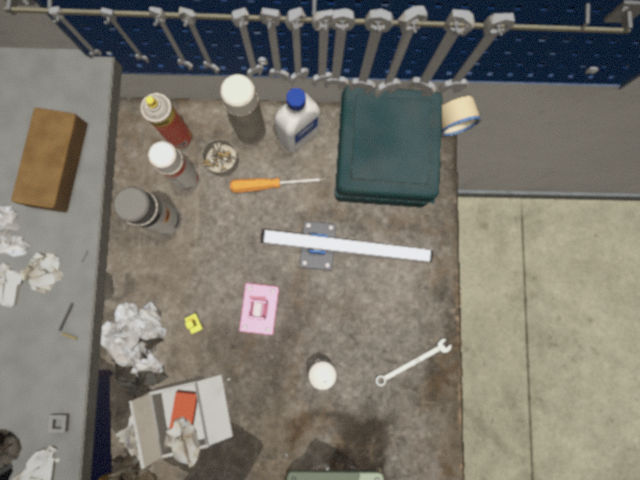

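View pics/s0.png

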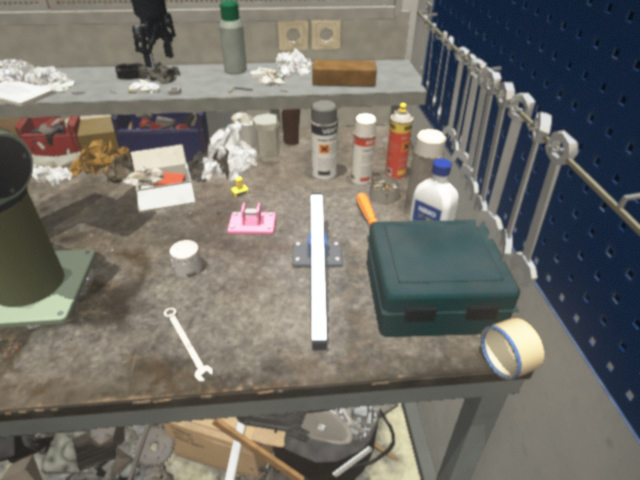

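The top view shows the tube from (265,237) to (431,256) over the grey stand with blue cheeks at (318,245). The pink look-alike is at (259,309). The yellow clip is at (193,323), the bolt tin at (220,157) and the screwdriver at (277,184). The white cylinder at (322,375) isn't part of the job.

Run:
```python
from h import *
t=cv2.imread('pics/raw_t0.png');s=cv2.imread('pics/raw_s0.png')
cv2.imwrite('pics/c1.png',cv2.resize(t[210:280,250:450],None,fx=4,fy=4,interpolation=cv2.INTER_CUBIC))
a=cv2.resize(t[295:345,170:300],None,fx=6,fy=6,interpolation=cv2.INTER_CUBIC)
cv2.imwrite('pics/c2.png',a)
cv2.imwrite('pics/c3.png',cv2.resize(s[165:355,215:355],None,fx=3.1,fy=3.1,interpolation=cv2.INTER_CUBIC))
```

```text
(no output)
```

View pics/c1.png

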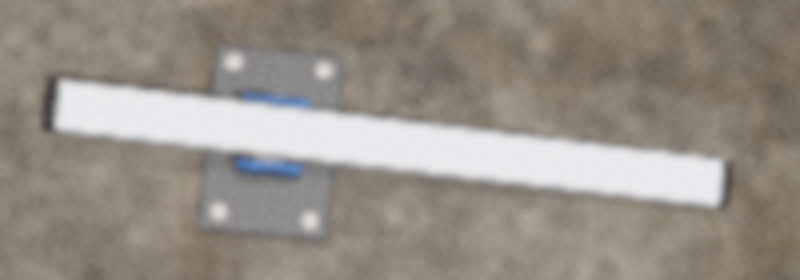

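View pics/c2.png

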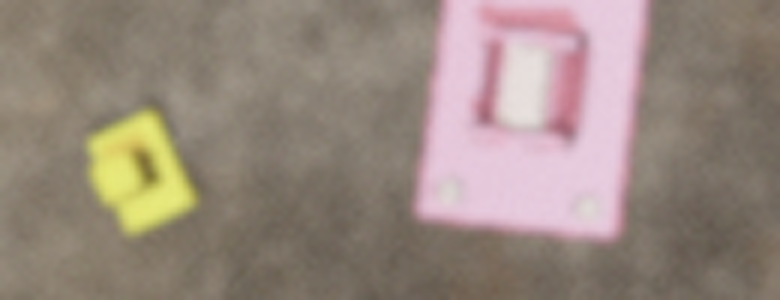

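View pics/c3.png

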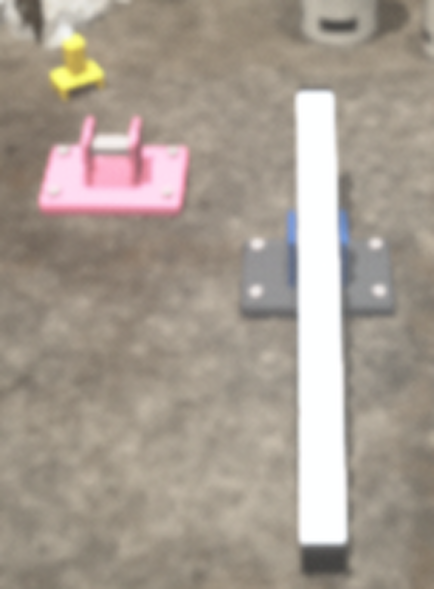

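Run:
```python
from h import *
np.set_printoptions(precision=4,suppress=True)
c=lambda p:(250+p[0]/4,210+p[1]/4)
b=np.array([atz('top',*c(p),0.012) for p in [(233,62),(324,70),(219,212),(310,220)]])
print(b,'\nstand',b.mean(0), 'xdir',(b[0]+b[1]-b[2]-b[3]), 'ydir',b[0]+b[2]-b[1]-b[3])
s=lambda p:(215+p[0]/3.1,165+p[1]/3.1)
bs=np.array([atz('side',*s(p),0.012) for p in [(257,243),(376,243),(255,291),(380,290)]])
print(bs,'\nstand side',bs.mean(0))
hi=atz('top',*c((52,103)),0.062+0.125*0.17); lo=atz('top',*c((726,183)),0.0237)
print('tube hi,lo',hi,lo,np.linalg.norm(hi[:2]-lo[:2]))
his=atz('side',*s((316,91)),0.085); los=atz('side',*s((323,544)),0.0237)
print('side',his,los)
k=lambda p:(170+p[0]/6,295+p[1]/6)
pl=np.array([atz('top',*k(p),0.014) for p in [(86,142),(152,108),(200,200),(131,238)]])
print(pl,pl.mean(0),pl[2]-pl[1],pl[3]-pl[0])
print('tab top',atz('top',*k((118,170)),0.044))
print('side tab top', atz('side',*s((73,38)),0.044), 'plate', atz('side',*s((77,77)),0.014))
```

```text
[[0.5942 0.0629 0.012 ]
 [0.5909 0.0143 0.012 ]
 [0.5141 0.0686 0.012 ]
 [0.5108 0.0205 0.012 ]] 
stand [0.5525 0.0416 0.012 ] xdir [ 0.1603 -0.012   0.    ] ydir [0.0066 0.0967 0.    ]
[[0.5146 0.0733 0.012 ]
 [0.595  0.0663 0.012 ]
 [0.5103 0.0244 0.012 ]
 [0.5916 0.0182 0.012 ]] 
stand side [0.5529 0.0456 0.012 ]
tube hi,lo [0.5611 0.1506 0.0833] [ 0.5336 -0.1971  0.0237] 0.34879599563659075
side [0.5611 0.1454 0.085 ] [ 0.5336 -0.194   0.0237]
[[0.3944 0.3142 0.014 ]
 [0.4063 0.2922 0.014 ]
 [0.3755 0.2742 0.014 ]
 [0.3623 0.2971 0.014 ]] [0.3846 0.2944 0.014 ] [-0.0308 -0.018   0.    ] [-0.0321 -0.0171  0.    ]
tab top [0.3873 0.2947 0.044 ]
side tab top [0.3856 0.297  0.044 ] plate [0.3862 0.2877 0.014 ]
```

```bash
cat >> h.py <<'E'
from scipy.spatial.transform import Rotation as Ro
np.set_printoptions(precision=4,suppress=True)
def delta(p,ang,cmd=None,cang=None):
    """target TCP world pos p, jaw (tool y) world angle"""
    o=readout.get_obs();q=o['ee_rot'];R=Ro.from_quat([q[1],q[2],q[3],q[0]]).as_matrix()
    a0=np.arctan2(R[1,1],R[0,1]) if cang is None else cang
    c=np.array(o['tool_pos'] if cmd is None else cmd)
    ty=np.array([np.cos(a0),np.sin(a0),0]);tz=np.array([0,0,-1.]);tx=np.cross(ty,tz)
    d=np.array(p)-c
    turn=-(ang-a0)
    return np.array([d@tx,d@ty,d@tz,(turn+np.pi)%(2*np.pi)-np.pi])
def st():
    o=readout.get_obs();q=o['ee_rot'];R=Ro.from_quat([q[1],q[2],q[3],q[0]]).as_matrix()
    print('t',o['clock'],'p',o['tool_pos'],'ang',np.arctan2(R[1,1],R[0,1]),'tilt',R[:2,2],'F',o['ft_force'],'T',o['torque'],'w',o['width'])
E
python3 -c "
from h import *
st();print(delta([.538,-.144,.30],-.075,cmd=[.2,.539,.405]))"
```

```text
t 0.1 p [0.1996 0.5389 0.4036] ang 1.2159826566872993 tilt [-0.001  -0.0018] F [-0.264   0.5885  0.2545] T [ 0.0751 -0.0693 -0.0646] w 1.0010460281382694
[-0.5542 -0.523   0.105   1.291 ]
```

Request:
move_arm(deltas=[[-0.035,-0.033,0.0066,0.081],[-0.069,-0.065,0.013,0.16],[-0.104,-0.098,0.02,0.24],[-0.139,-0.131,0.026,0.32],[-0.173,-0.163,0.033,0.4],[-0.208,-0.196,0.04,0.48],[-0.242,-0.229,0.046,0.56],[-0.277,-0.2615,0.0525,0.645],[-0.312,-0.294,0.06,0.726],[-0.346,-0.327,0.066,0.807],[-0.381,-0.36,0.072,0.888],[-0.416,-0.392,0.079,0.968]], fingers=90, force=20)

```text
clock: 1.3
tool_pos: [0.4539, 0.0251, 0.3253]
ee_rot: [-0.0, 0.616, 0.788, 0.0]
ft_force: [0.0, 1.4, 0.2]
width: 0.647
```

```bash
python3 -c "
from h import *
st();print(delta([.538,-.144,.30],-.075))"
```

```text
t 1.3 p [0.4539 0.0251 0.3253] ang 0.24417806848115642 tilt [0.0001 0.0002] F [0.0441 1.3556 0.1697] T [ 0.0263 -0.0074  0.0015] w 0.6470135904291331
[-0.1844  0.0407  0.0253  0.3192]
```

```bash
python3 -c "
from h import *
a=1.216;ty=np.array([np.cos(a),np.sin(a),0]);tz=np.array([0,0,-1.]);tx=np.cross(ty,tz)
c=np.array([.2,.539,.405])-.416*tx-.392*ty+.079*tz;print(c)
print(delta([.538,-.144,.30],-.075,c,.248))"
```

```text
[0.4539 0.0269 0.326 ]
[-0.1863  0.0396  0.026   0.323 ]
```

Request:
move_arm(deltas=[[-0.0466,0.01,0.0065,0.081],[-0.093,0.02,0.013,0.162],[-0.14,0.03,0.02,0.242],[-0.1863,0.0396,0.026,0.323],[-0.1863,0.0396,0.026,0.323]])

```text
clock: 1.8
tool_pos: [0.5393, -0.1487, 0.2986]
ee_rot: [0.001, 0.735, 0.678, -0.0]
ft_force: [-0.4, -0.1, 0.2]
width: 0.646
```

```bash
python3 -c "
from h import *
st();print(delta([.538,-.144,.179],-.075))
grab('top','t1.png',(230,180,450,345),3.6);grab('side','s1.png',(200,150,420,360),2.7);st()"
```

```text
t 1.8 p [ 0.5393 -0.1487  0.2986] ang -0.08126321756307262 tilt [ 0.0006 -0.0019] F [-0.4106 -0.0724  0.2373] T [-0.0304  0.0316 -0.0474] w 0.6457757905667902
[ 0.0046 -0.0016  0.1196 -0.0063]
t 1.9 p [ 0.5376 -0.1446  0.2987] ang -0.0766194931448243 tilt [-0.002   0.0013] F [ 0.0338  0.6704 -0.1323] T [ 0.0294 -0.0043  0.0048] w 0.6500852795458876
```

View pics/s1.png

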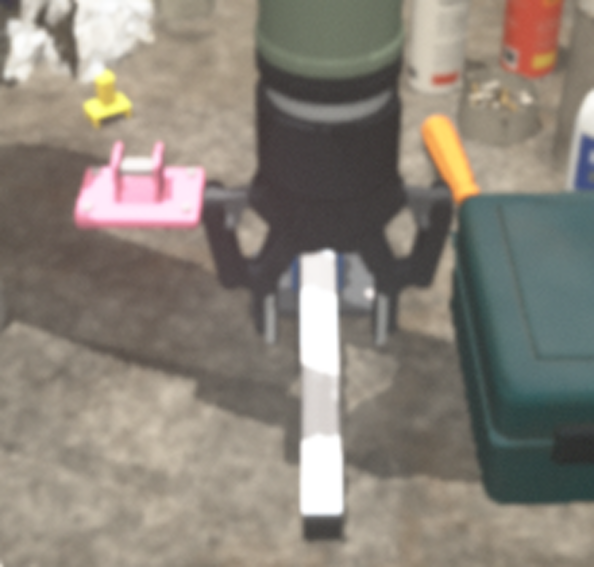

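View pics/t1.png

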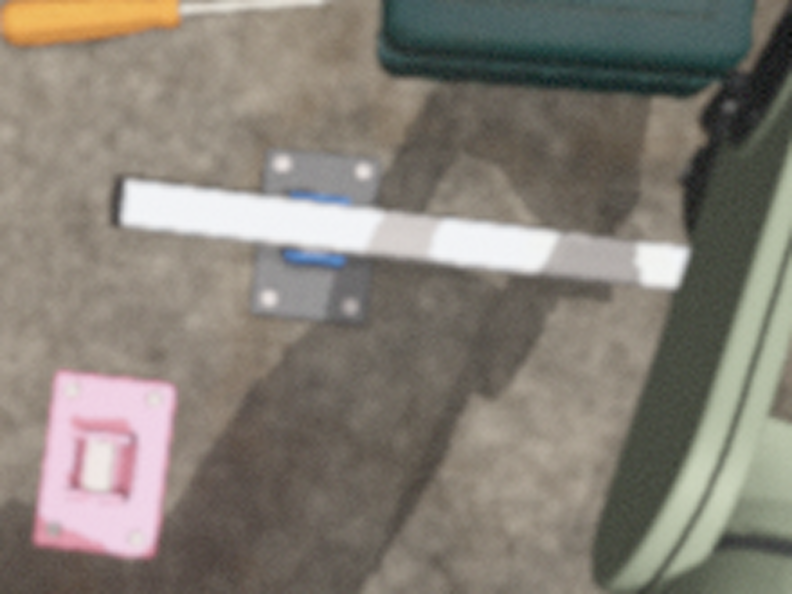

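Request:
move_arm(deltas=[[0,0,0.04,0],[0,0,0.08,0],[0,0,0.105,0],[0,0,0.12,0],[0,0,0.12,0],[0,0,0.12,0]])

```text
clock: 2.5
tool_pos: [0.5382, -0.1433, 0.1807]
ee_rot: [0.001, 0.733, 0.681, 0.0]
ft_force: [-0.3, 0.4, -0.4]
width: 0.65
```

```bash
python3 -c "
from h import *
st();grab('side','s2.png',(200,150,420,360),2.7);st()"
```

```text
t 2.5 p [ 0.5382 -0.1433  0.1807] ang -0.07382672734031467 tilt [ 0.0012 -0.0004] F [-0.2947  0.3916 -0.3616] T [ 0.0376  0.0069 -0.0184] w 0.6500159656304958
t 2.55 p [ 0.5387 -0.1437  0.1814] ang -0.07413132276710264 tilt [ 0.0029 -0.0012] F [ 0.7607 -0.2397  0.1705] T [-0.0017  0.0188 -0.0319] w 0.6428689954964846
```

View pics/s2.png

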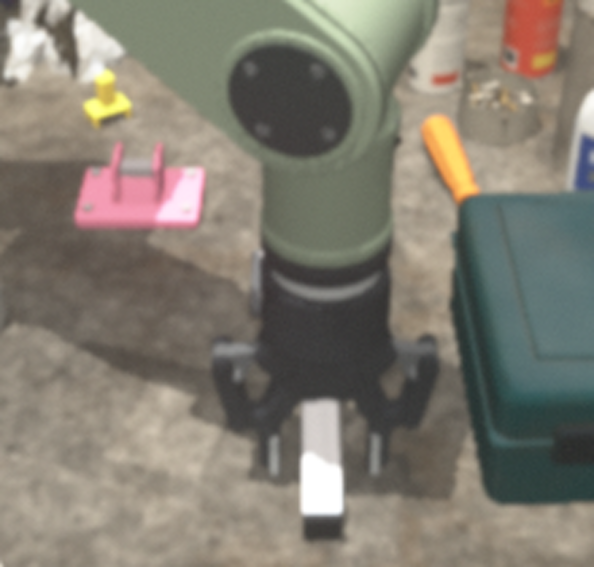

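```bash
cat >> h.py <<'E'
def avg(n=10):
    L=[]
    for i in range(n):
        imaging.grab_frame('top');o=readout.get_obs()
        L.append(np.r_[o['tool_pos'],o['ft_force'],o['torque']])
    L=np.array(L);m=L.mean(0);print('t',o['clock'],'p',m[:3],'F',m[3:6],'T',m[6:],'se',L.std(0)[3:]/np.sqrt(n));return m
E
python3 -c "
from h import *
np.save('tare.npy',avg(12))"
```

```text
t 3.15 p [ 0.5382 -0.144   0.1806] F [-0.0329 -0.1974  0.2624] T [-0.0044  0.0082 -0.0042] se [0.1806 0.1205 0.1089 0.0032 0.0118 0.0068]
```

Request:
move_arm(deltas=[[0,0,0,0],[0,0,0,0],[0,0,0,0],[0,0,0,0],[0,0,0,0],[0,0,0,0]], fingers=255, force=20)

```text
clock: 3.75
tool_pos: [0.5378, -0.1438, 0.1797]
ee_rot: [-0.0, 0.733, 0.68, -0.0]
ft_force: [-0.3, 0.7, 0.8]
width: 0.278
```

```bash
python3 -c "
from h import *
st()"
```

```text
t 3.75 p [ 0.5378 -0.1438  0.1797] ang -0.0747534682770829 tilt [-0.0001 -0.0001] F [-0.2583  0.7047  0.8407] T [-0.0389  0.0565  0.1846] w 0.27803227744784254
```

Request:
move_arm(deltas=[[0,0,-0.002,0],[0,0,-0.005,0],[0,0,-0.008,0],[0,0,-0.011,0],[0,0,-0.014,0],[0,0,-0.017,0],[0,0,-0.02,0],[0,0,-0.023,0],[0,0,-0.026,0],[0,0,-0.028,0],[0,0,-0.03,0],[0,0,-0.03,0]])

```text
clock: 4.95
tool_pos: [0.5378, -0.1434, 0.2098]
ee_rot: [-0.0, 0.733, 0.68, 0.0]
ft_force: [-0.7, 0.5, -2.0]
width: 0.277
```

```bash
python3 -c "
from h import *
m=avg(12);print(m-np.load('tare.npy'));grab('side','s3.png',(200,150,420,360),2.7);grab('top','t3.png',(230,180,450,345),3.6)"
```

```text
t 5.55 p [ 0.5377 -0.1435  0.2096] F [-0.8047  2.3502 -1.6923] T [0.135  0.0943 0.1365] se [0.1665 0.2252 0.1916 0.0227 0.0109 0.008 ]
[-0.0005  0.0005  0.0289 -0.7718  2.5476 -1.9547  0.1394  0.0862  0.1407]
```

View pics/s3.png

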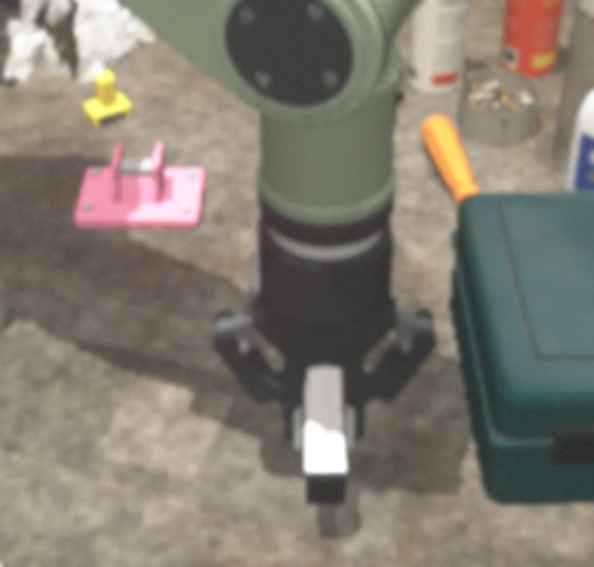

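View pics/t3.png

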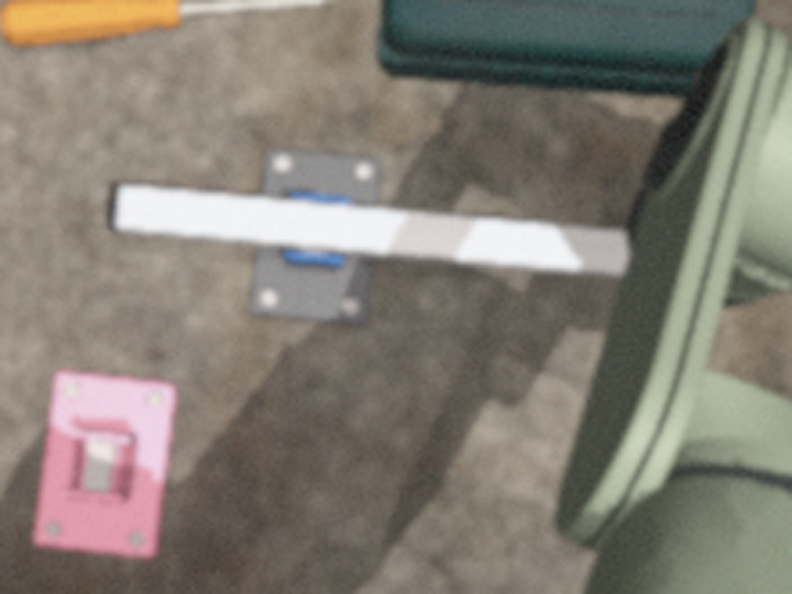

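Request:
move_arm(deltas=[[0,0,-0.0015,0],[0.002,0,-0.0025,0],[0.005,0,-0.0025,0],[0.008,0,-0.0025,0],[0.011,0,-0.0025,0],[0.014,0,-0.0025,0],[0.017,0,-0.0025,0],[0.02,0,-0.0025,0],[0.022,0,-0.0025,0],[0.022,0,-0.0025,0]])

```text
clock: 6.65
tool_pos: [0.5395, -0.1214, 0.2121]
ee_rot: [-0.0, 0.733, 0.68, 0.0]
ft_force: [0.2, -0.8, -1.5]
width: 0.278
```

```bash
python3 -c "
from h import *
grab('side','s4.png',(200,150,420,360),2.7);grab('top','t4.png',(230,180,450,345),3.6);m=avg(30)
F=-m[3:6];T=-m[6:]
for ys in(-.007,0,.007):
  d=(m[:3]-[.5527,.0435,.04])@[.075,.997,0]-ys
  M=T[0]*.997+d*F[2]-(m[2]-.04)*F[1]
  print(ys,d,'c from contact toward -y',-M/-5.4 if 0 else -M/5.4, M)
"
```

```text
t 8.25 p [ 0.5394 -0.1217  0.2121] F [ 0.4428  1.9498 -1.7973] T [ 0.0598 -0.055  -0.0302] se [0.0945 0.129  0.1072 0.0174 0.0077 0.0085]
-0.007 -0.15870543267093604 c from contact toward -y 0.0017172296676360504 -0.009273040205234673
0 -0.16570543267093604 c from contact toward -y 0.004047001400216821 -0.021853807561170835
0.007 -0.17270543267093605 c from contact toward -y 0.006376773132797571 -0.034434574917106886
```

View pics/s4.png

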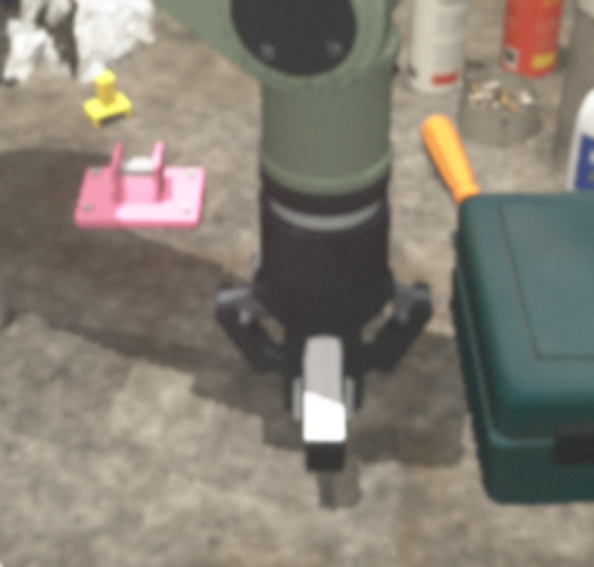

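View pics/t4.png

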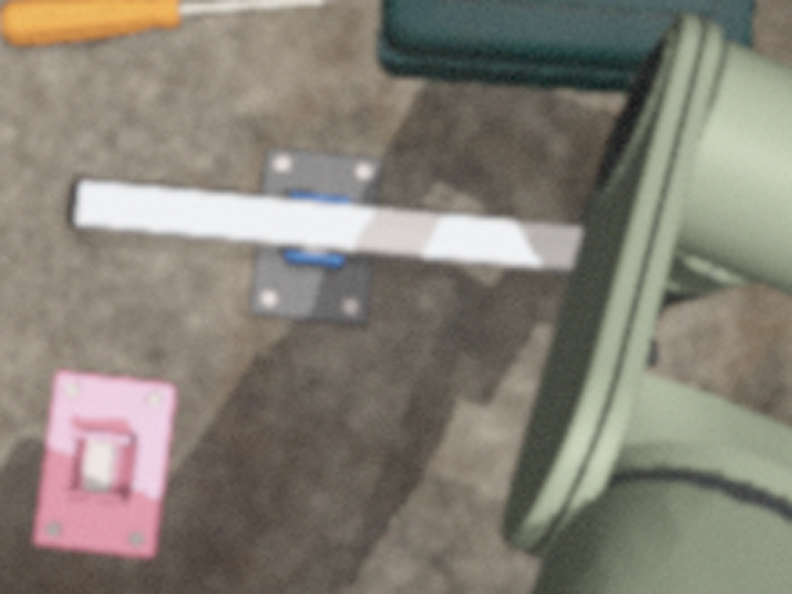

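```bash
python3 -c "
from h import *
t=cv2.imread('pics/raw_t4.png');s=cv2.imread('pics/raw_s4.png')
a=cv2.resize(t[220:255,240:290],None,fx=10,fy=10,interpolation=cv2.INTER_CUBIC)
b=cv2.resize(s[290:335,295:345],None,fx=10,fy=10,interpolation=cv2.INTER_CUBIC)
o=np.zeros((450,800,3),np.uint8);o[:350,:300]=a[:,:300];o[:450,300:]=b;cv2.imwrite('pics/c4.png',o)"
```

```text
(no output)
```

View pics/c4.png

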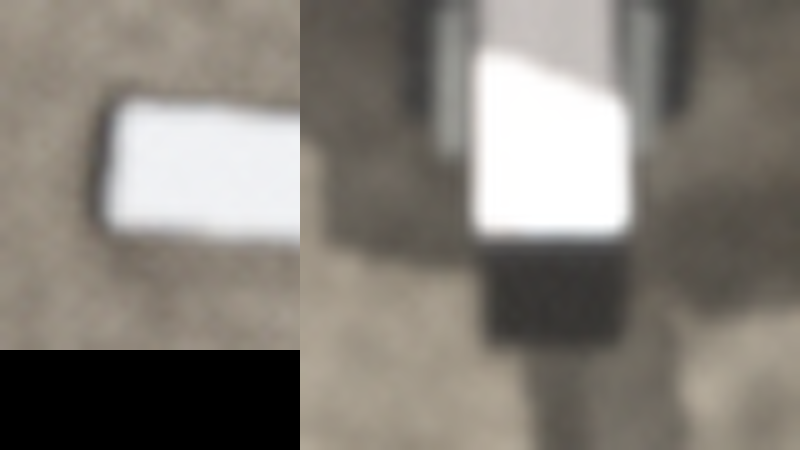

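```bash
python3 -c "
from h import *
for u in(249.8,251): print('hi',atz('top',u,236.5,.064))
d=np.array([.075,.997,0])
E=np.array([.5527,.0435,0])
# hi end s coordinate
for u in(249.8,251):
  s=(atz('top',u,236.5,.064)-E)@d; lo=E+d*(s-.36)
  print('s hi',s,'lo s',s-.36,'pred side rows level top/bottom',proj('side',lo+[0,0,.064]),proj('side',lo+[0,0,.04]))
for z in(.056,.06,.064,.068): print(z,atz('side',320.5,313.8,z)[1], z-.024,atz('side',320.8,324.5,z-.024)[1])
print(E+d*0)
# edge check: cheeks/strip
"
```

```text
hi [0.5615 0.179  0.064 ]
hi [0.5615 0.1766 0.064 ]
s hi 0.13577019903217422 lo s -0.22422980096782577 pred side rows level top/bottom [319.9985 317.415 ] [319.8648 327.2445]
s hi 0.13338848936057424 lo s -0.22661151063942575 pred side rows level top/bottom [320.0325 318.5414] [319.8978 328.373 ]
0.056 -0.16529808403162827 0.032 -0.16755088061131174
0.06 -0.16887111355018702 0.036 -0.17096738046150928
0.064 -0.17244414306874578 0.04 -0.17438388031170682
0.068 -0.17601717258730443 0.044000000000000004 -0.17780038016190425
[0.5527 0.0435 0.    ]
```

```bash
python3 -c "
from h import *
d=np.array([.075,.997,0]);E=np.array([.5527,.0455,0])
for A in(.226,.231,.236):
  sn=.04/A
  p0=E+d*(-.007-A*np.sqrt(1-sn**2)-.024*sn)+[0,0,.024*np.sqrt(1-sn**2)]
  p1=E+d*(-.007-A+.0221)+[0,0,.064]
  print(A,proj('side',p0),proj('side',p1))
"
python3 - <<'E'
import cv2,numpy as np
s=cv2.imread('pics/raw_s0.png');print(s[330:356,318].mean(1).astype(int),s[330:356,322].mean(1).astype(int))
s=cv2.imread('pics/raw_s4.png');print(s[305:330,320].mean(1).astype(int))
s=cv2.imread('pics/raw_s3.png');print(s[315:345,320].mean(1).astype(int))
E
```

```text
0.226 [319.7876 337.292 ] [319.6921 310.3001]
0.231 [319.8563 339.6926] [319.761  312.5971]
0.236 [319.9256 342.1186] [319.8306 314.918 ]
[254 254 254 254 254 254 254 254 253 243 187 119  87  79  71  67  67  70
  70  79  97 111 119 122 128 129] [254 254 254 254 254 254 254 254 253 244 187 117  86  78  70  69  68  66
  71  81 100 114 118 118 118 117]
[255 255 255 255 255 255 254 246 172  94  66  58  54  56  54  56  54  54
  58  68  83  89  91  89  89]
[255 255 255 255 255 255 255 255 254 246 175  97  70  61  54  55  54  54
  54  56  59  69  86  93  97  94  94  91  91  89]
```

Request:
move_arm(deltas=[[0.001,0,0,0],[0.0025,0,0,0],[0.0035,0,0,0],[0.0035,0,0,0]])

```text
clock: 8.65
tool_pos: [0.5399, -0.1187, 0.2124]
ee_rot: [0.001, 0.733, 0.68, -0.0]
ft_force: [0.4, -3.5, -2.2]
width: 0.274
```

```bash
python3 -c "
from h import *
m=avg(40)
F=-m[3:6];T=-m[6:]
for ys in(-.007,0,.007):
  d=(m[:3]-[.5527,.0445,.04])@[.075,.997,0]-ys
  M=T[0]*.997+d*F[2]-(m[2]-.04)*F[1]
  print(ys,d,'com toward -y',-M/5.4-ys)
"
```

```text
t 10.65 p [ 0.5398 -0.1184  0.2122] F [ 0.3548 -2.4715 -1.5712] T [-0.628  -0.0413 -0.0865] se [0.0922 0.0746 0.0963 0.0062 0.0065 0.0059]
-0.007 -0.15639040587309908 com toward -y 0.015389293681449586
0 -0.16339040587309908 com toward -y 0.01042609031662624
0.007 -0.1703904058730991 com toward -y 0.0054628869518028944
```

Request:
move_arm(deltas=[[0.001,0,0,0],[0.0025,0,0,0],[0.0035,0,0,0],[0.0035,0,0,0]])

```text
clock: 11.05
tool_pos: [0.5399, -0.1146, 0.2121]
ee_rot: [-0.0, 0.733, 0.68, -0.0]
ft_force: [-0.7, -1.5, -1.3]
width: 0.279
```

Request:
move_arm(deltas=[[0,0,0,0],[0,0,0,0],[0,0,0,0],[0,0,0,0]], fingers=145)

```text
clock: 11.45
tool_pos: [0.54, -0.1147, 0.2122]
ee_rot: [-0.0, 0.733, 0.68, 0.0]
ft_force: [-0.2, -0.0, -0.5]
width: 0.433
```

```bash
python3 -c "
from h import *
import time
grab('side','s5.png',(240,150,400,360),2.8)
for i in range(6):imaging.grab_frame('top')
grab('side','s6.png',(240,150,400,360),2.8);grab('top','t6.png',(230,180,450,345),3.6)
a=cv2.imread('pics/s5.png');b=cv2.imread('pics/s6.png');cv2.imwrite('pics/s56.png',cv2.resize(np.hstack([a,b]),None,fx=.89,fy=.89));st()
for f in('s4','s5','s6'):
  s=cv2.imread('pics/raw_%s.png'%f);print(s[290:345,320].mean(1).astype(int))
"
```

```text
t 11.9 p [ 0.54   -0.1149  0.2122] ang -0.07501698307328526 tilt [-0. -0.] F [-0.0332  0.3172 -0.5546] T [-0.0214  0.0025  0.0232] w 0.4328007124374026
[191 189 189 191 190 189 197 225 249 253 254 254 255 255 255 255 255 255
 255 255 255 254 246 172  94  66  58  54  56  54  56  54  54  58  68  83
  89  91  89  89  87  87  85  86  88  91  98 111 133 153 161 164 164 161
 160]
[192 190 191 192 198 226 249 254 254 254 255 255 255 255 255 255 255 255
 255 254 246 174  94  67  59  56  54  55  55  53  54  58  71  82  90  94
  94  92  89  87  87  86  88  88 102 126 151 168 174 174 171 167 162 161
 159]
[189 191 190 196 213 237 251 254 254 254 255 255 255 255 255 255 255 255
 255 250 196 112  73  64  58  56  55  55  56  55  57  63  77  86  93  94
  92  92  91  88  88  86  87  89  99 126 151 168 176 174 171 166 164 161
 159]
```

View pics/s56.png

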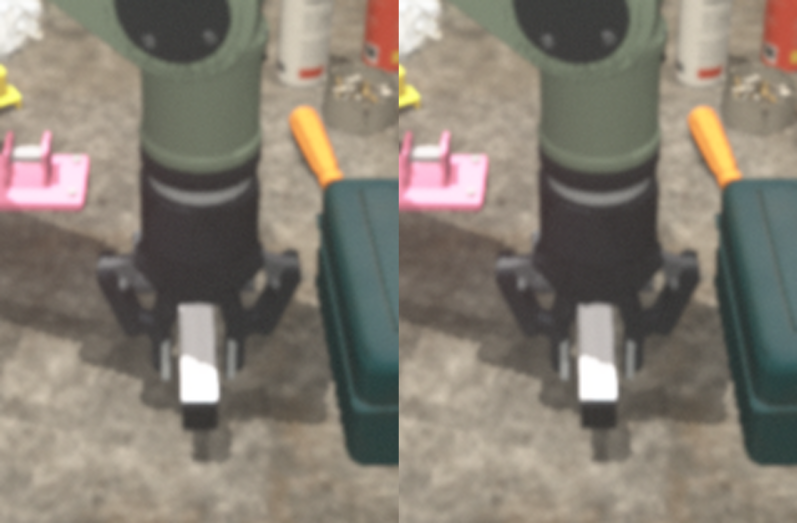

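View pics/t6.png

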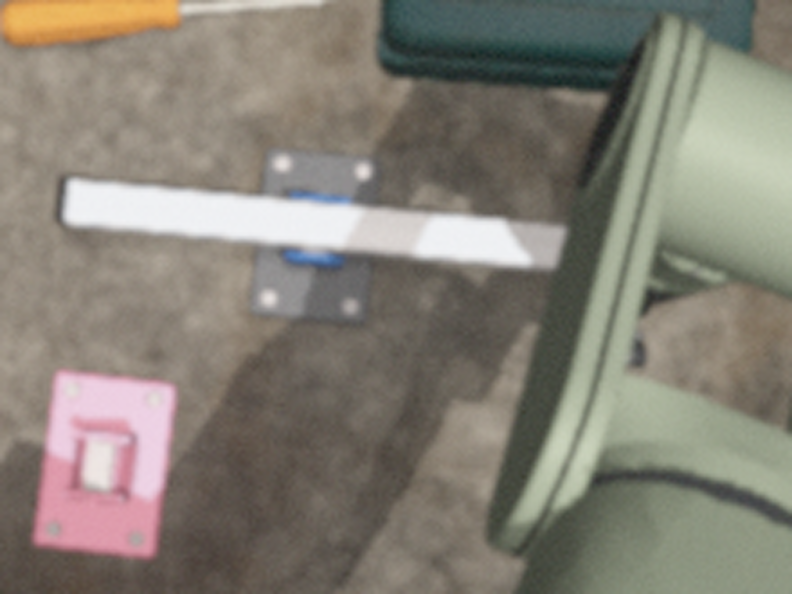

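```bash
cat >> h.py <<'E'
def lowrow(n=6,col=320,r0=285,r1=350):
    for i in range(n):
        s=imaging.grab_frame('side')[r0:r1,col-1:col+3].mean((1,2))
        k=[j for j in range(10,len(s)-1) if s[j]>=160>s[j+1]]
        j=k[0] if k else None
        print(round(readout.get_obs()['clock'],2), None if j is None else round(r0+j+(s[j]-160)/(s[j]-s[j+1]),2))
E
python3 -c "
from h import *
lowrow(8)"
```

```text
11.95 310.68
12.0 310.73
12.05 310.82
12.1 310.68
12.15 311.06
12.2 310.74
12.25 310.82
12.3 310.72
```

Request:
move_arm(deltas=[[0,0,-0.003,0],[0,0,-0.01,0],[0,0,-0.02,0],[0,0,-0.035,0],[0,0,-0.06,0],[0,0,-0.1,0],[0,0,-0.1,0]])

```text
clock: 13.0
tool_pos: [0.5426, -0.1158, 0.3201]
ee_rot: [0.006, 0.733, 0.68, 0.003]
ft_force: [0.9, -0.7, 0.5]
width: 0.432
```

```bash
python3 -c "
from h import *
st();lowrow(4)
print(delta([.386,.2955,.30],.51,[.540,-.1148,.313],-.075))
print(delta([.386,.2955,.30],.51))"
```

```text
t 13.0 p [ 0.5426 -0.1158  0.3201] ang -0.07484663727106189 tilt [ 0.0135 -0.0051] F [ 0.8653 -0.6746  0.4862] T [-0.0081 -0.0444 -0.0196] w 0.4321888701333774
13.05 310.77
13.1 310.76
13.15 310.78
13.2 310.77
[ 0.3976 -0.1843  0.013  -0.585 ]
[ 0.3976 -0.1839  0.0121 -0.585 ]
```

Request:
move_arm(deltas=[[0.02,-0.009,0,-0.03],[0.06,-0.028,0,-0.09],[0.1,-0.046,0,-0.147],[0.14,-0.065,0,-0.206],[0.18,-0.083,0,-0.265],[0.22,-0.102,0,-0.324],[0.26,-0.12,0,-0.383],[0.3,-0.139,0.003,-0.441],[0.34,-0.158,0.006,-0.5],[0.375,-0.174,0.01,-0.552],[0.3976,-0.184,0.013,-0.585],[0.3976,-0.184,0.013,-0.585]], fingers=110)

```text
clock: 14.4
tool_pos: [0.3842, 0.2972, 0.2974]
ee_rot: [-0.001, 0.504, 0.864, -0.001]
ft_force: [1.5, -0.7, 0.2]
width: 0.567
```

```bash
python3 -c "
from h import *
st();grab('side','s7.png',(200,130,400,350),2.7);grab('top','t7.png',(180,180,460,380),2.8);st()"
```

```text
t 14.4 p [0.3842 0.2972 0.2974] ang 0.5147184518561456 tilt [-0.0038 -0.0012] F [ 1.4643 -0.6561  0.241 ] T [0.0218 0.0158 0.0092] w 0.5667689954195195
t 14.5 p [0.3856 0.2953 0.298 ] ang 0.5111693038019055 tilt [-0.0022 -0.0019] F [-0.8297  0.13    0.5805] T [ 0.0272 -0.0188 -0.0521] w 0.5751003294847616
```

View pics/s7.png

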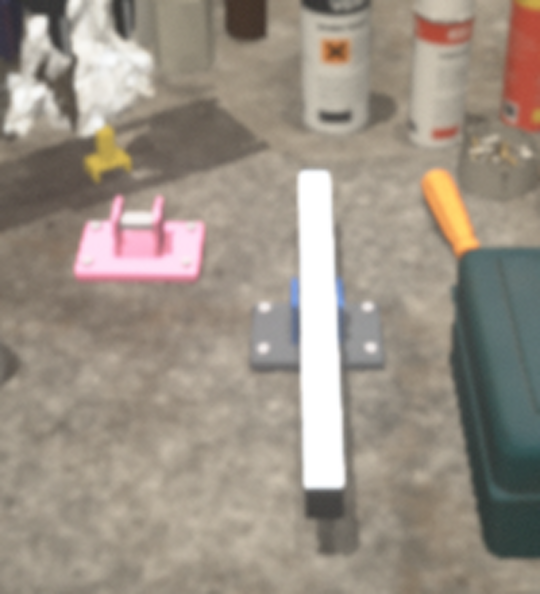

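View pics/t7.png

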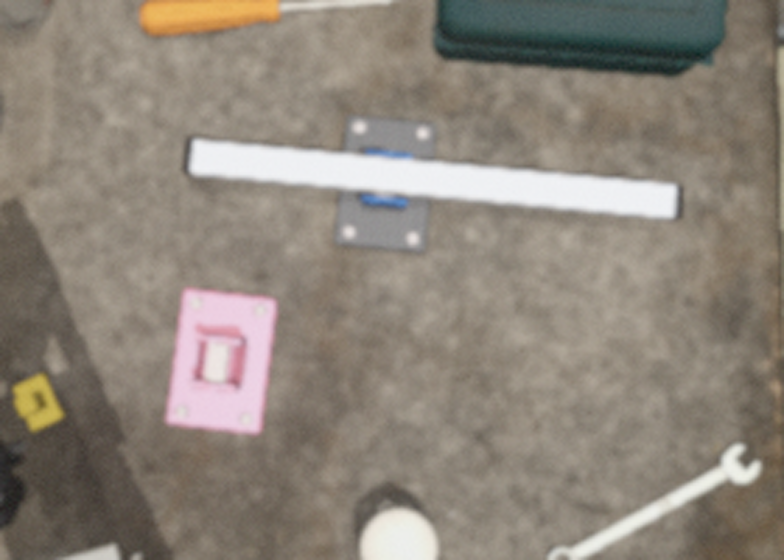

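Request:
move_arm(deltas=[[0,0,0.03,0],[0,0,0.065,0],[0,0,0.09,0],[0,0,0.102,0],[0,0,0.107,0],[0,0,0.107,0]])

```text
clock: 15.1
tool_pos: [0.3867, 0.2949, 0.1922]
ee_rot: [-0.0, 0.506, 0.862, -0.0]
ft_force: [-0.1, -0.5, -0.1]
width: 0.567
```

```bash
python3 -c "
from h import *
st();grab('side','s8.png',(180,130,330,240),4);st();grab('top','t8.png',(130,250,310,370),4)"
```

```text
t 15.1 p [0.3867 0.2949 0.1922] ang 0.5087576174844084 tilt [-0.0003 -0.0003] F [-0.1417 -0.5178 -0.1121] T [-0.0245  0.0199 -0.0245] w 0.5665305900846119
t 15.15 p [0.3871 0.2952 0.1929] ang 0.5091115619079404 tilt [0.0012 0.0005] F [-0.6993 -0.7372 -0.4067] T [-0.0052 -0.0673 -0.0253] w 0.5685030029147382
```

View pics/s8.png

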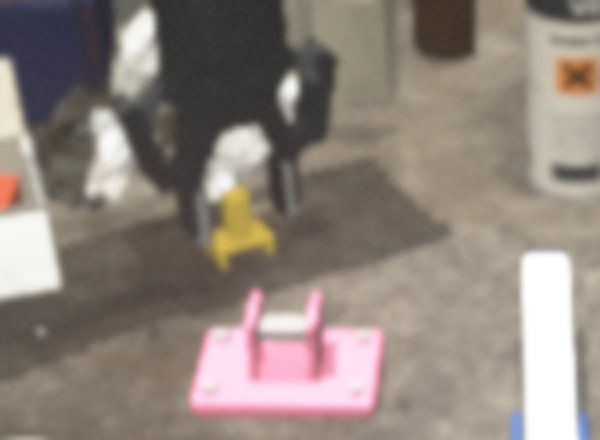

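View pics/t8.png

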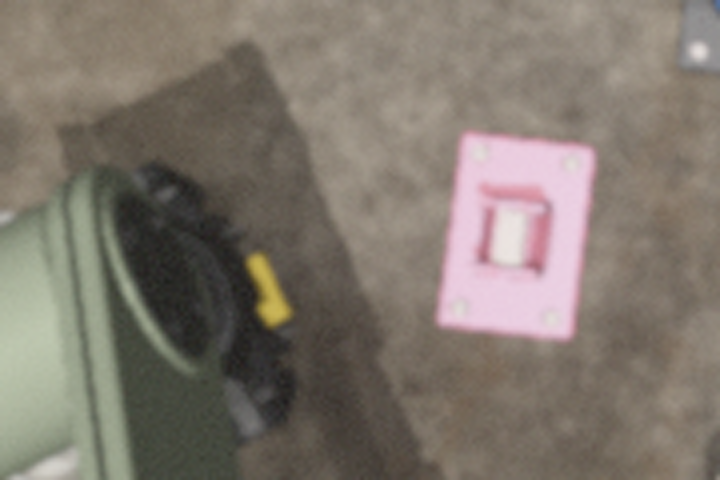

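```bash
python3 -c "
from h import *
for z in(.044,.029,.018):
  print(z,[(proj('side',[.387+a*np.cos(.51),.295+a*np.sin(.51),z])-[180,130])*4 for a in(-.025,0,.025)])
  print([(proj('top',[.387+a*np.cos(.51),.295+a*np.sin(.51),z])-[130,250])*4 for a in(0,)])
"
```

```text
0.044 [array([198.6349, 203.0611]), array([236.3363, 190.7135]), array([273.2898, 178.6109])]
[array([238.1095, 293.9393])]
0.029 [array([201.3928, 224.3887]), array([238.7583, 211.9303]), array([275.3886, 199.717 ])]
[array([246.1625, 291.869 ])]
0.018 [array([203.3865, 239.8062]), array([240.5094, 227.2698]), array([276.9062, 214.9787])]
[array([251.8977, 290.3945])]
```

Request:
move_arm(deltas=[[0,0,0,0],[0,0,0,0],[0,0,0,0],[0,0,0,0],[0,0,0,0],[0,0,0,0],[0,0,0,0]], fingers=255, force=30)

```text
clock: 15.9
tool_pos: [0.3867, 0.2957, 0.1932]
ee_rot: [0.0, 0.506, 0.863, 0.001]
ft_force: [-0.7, -0.8, 5.8]
width: 0.16
```

Request:
move_arm(deltas=[[0,0,-0.01,0],[0,0,-0.03,0],[0,0,-0.06,0],[0,0,-0.1,0],[0,0,-0.107,0],[0,0,-0.107,0]])

```text
clock: 16.5
tool_pos: [0.3869, 0.2958, 0.3013]
ee_rot: [0.001, 0.506, 0.863, 0.002]
ft_force: [-0.5, -1.0, -0.8]
width: 0.159
```

```bash
python3 -c "
from h import *
st();grab('side','s9.png',(180,70,330,240),3.5);st()
print(delta([.552,.0435,.30],-.075,[.386,.2955,.30],.51))"
```

```text
t 16.5 p [0.3869 0.2958 0.3013] ang 0.5101081975363901 tilt [0.0043 0.0022] F [-0.5026 -0.9754 -0.7966] T [0.0209 0.0205 0.0333] w 0.15892346203493768
t 16.55 p [0.3861 0.2954 0.2995] ang 0.5100809759282698 tilt [0.0009 0.0005] F [-0.9875  0.1321 -1.0555] T [0.023  0.0138 0.0061] w 0.15127948844674244
[-0.301   0.0219  0.      0.585 ]
```

View pics/s9.png

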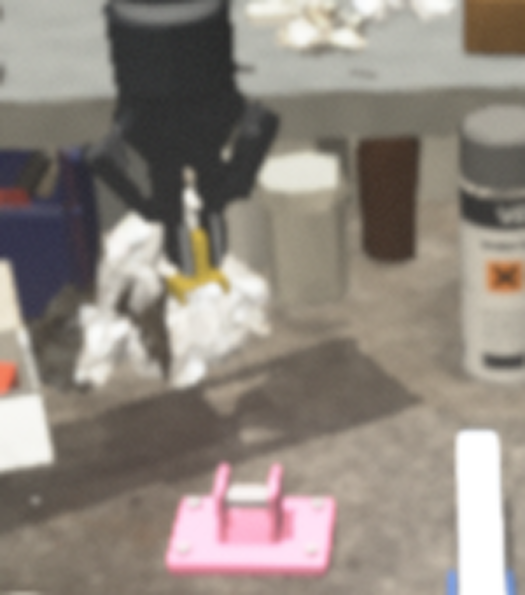

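Request:
move_arm(deltas=[[-0.015,0.001,0,0.03],[-0.045,0.0035,0,0.09],[-0.085,0.006,0,0.165],[-0.125,0.009,0,0.243],[-0.165,0.012,0,0.32],[-0.205,0.015,0,0.4],[-0.245,0.018,0,0.476],[-0.28,0.0204,0,0.545],[-0.301,0.0219,0,0.585],[-0.301,0.0219,0,0.585],[-0.301,0.0219,0,0.585]])

```text
clock: 17.65
tool_pos: [0.5514, 0.0433, 0.297]
ee_rot: [-0.002, 0.733, 0.68, -0.001]
ft_force: [0.7, -0.0, -1.0]
width: 0.156
```

```bash
python3 -c "
from h import *
m=avg(8);st()
grab('side','s10.png',(260,150,380,270),5);grab('top','t10.png',(250,190,420,290),4.6)
t=cv2.imread('pics/raw_t7.png');cv2.imwrite('pics/c7.png',cv2.resize(t[215:275,235:435],None,fx=4,fy=4,interpolation=cv2.INTER_CUBIC))"
```

```text
t 18.05 p [0.5516 0.0442 0.2985] F [-0.3716 -0.1157 -0.472 ] T [ 0.0054 -0.011   0.003 ] se [0.204  0.2349 0.1178 0.0115 0.0092 0.009 ]
t 18.05 p [0.552  0.044  0.2992] ang -0.07390546040918324 tilt [0. 0.] F [-0.6239  0.9572 -0.1118] T [ 0.0269  0.0097 -0.028 ] w 0.15912097467700909
```

View pics/s10.png

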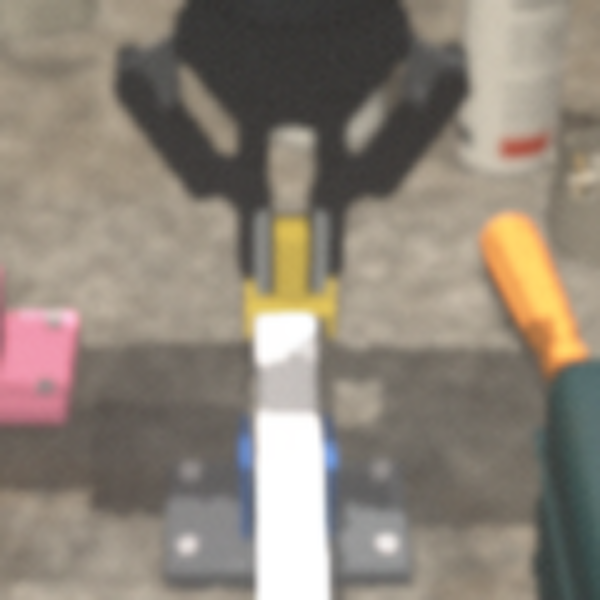

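View pics/t10.png

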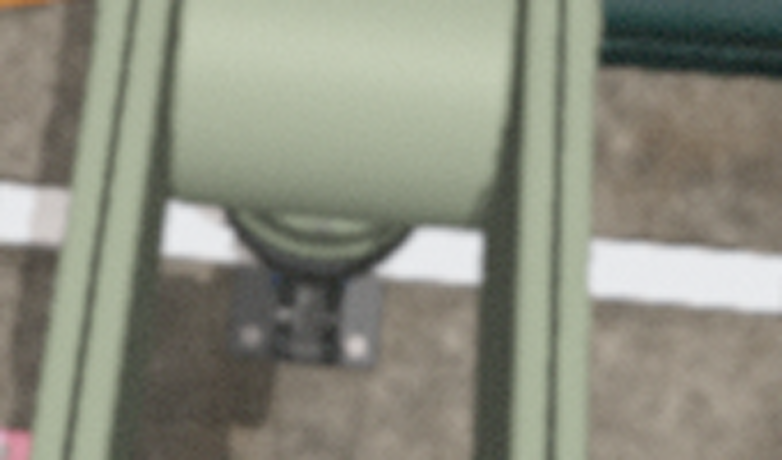

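View pics/c7.png

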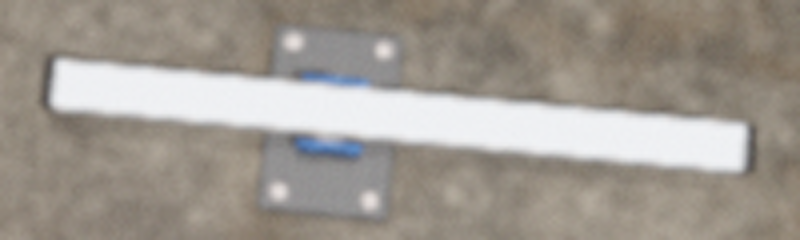

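```bash
python3 -c "
from h import *
E=np.array([.5527,.0440,.064]);p=proj('side',E);print('edge on tube top',p, (p-[260,150])*5)
s=cv2.imread('pics/raw_s7.png').astype(int)
for r in range(int(p[1])-12,int(p[1])+14,4):
  g=s[r,:,2]; # red channel: blue cheeks & gray lower
  row=g[290:350]; 
  # half-level crossings at 190
  L=next(i for i in range(60) if row[i]<190<=row[i+1]); R=next(i for i in range(59,0,-1) if row[i]<190<=row[i-1])
  l=290+L+(190-row[L])/(row[L+1]-row[L]); rr=290+R-(190-row[R])/(row[R-1]-row[R])
  c=(l+rr)/2; P=atz('side',c,r,.064); print(r,l,rr,c,P)
# clip pts
f=lambda x,y:(260+x/5,150+y/5)
d=[.075,.997,0]
for nm,px,z in(('tab top',(292.5,213),.152-.0),('plate',(291.5,300),.121)):
  print(nm,atplane('side',*f(*px),[.552,.0435,0],d))
c=lambda x,y:(235+x/4,215+y/4)
b=np.array([atz('top',*c(*q),.012) for q in[(293,41),(384,50),(278,191),(370,201)]]);print(b.mean(0))
hi=atz('top',*c(47,84),.064);lo=atz('top',*c(752,147),.064);print(hi,lo,np.linalg.norm(hi-lo),(hi-lo)/.36)
u=hi-lo;k=(.0436-lo[1])/u[1];print('tube x at edge',lo+u*k)
b2=np.array([atz('side',260+x/5,150+y/5,.012) for x,y in[(191,468),(381,468),(187,544),(388,543)]]);print(b2.mean(0))
"
```

```text
edge on tube top [317.3858 231.5089] [286.929  407.5444]
219 310.07547169811323 323.42028985507244 316.74788077659287 [0.5553 0.0857 0.064 ]
223 310.1923076923077 323.44444444444446 316.8183760683761 [0.5542 0.0721 0.064 ]
227 310.18367346938777 323.47945205479454 316.83156276209115 [0.553  0.0588 0.064 ]
231 310.04651162790697 323.6029411764706 316.8247264021888 [0.5517 0.0457 0.064 ]
235 310.46153846153845 323.7692307692308 317.11538461538464 [0.5511 0.0329 0.064 ]
239 310.5076923076923 324.22727272727275 317.36748251748253 [0.5504 0.0204 0.064 ]
243 295.1578947368421 337.86842105263156 316.5131578947368 [0.5477 0.0083 0.064 ]
tab top [0.5542 0.0433 0.1567]
plate [0.5541 0.0433 0.1169]
[0.5526 0.0417 0.012 ]
[0.5624 0.1851 0.064 ] [ 0.5377 -0.1687  0.064 ] 0.35468995737441067 [0.0685 0.9829 0.    ]
tube x at edge [0.5525 0.0436 0.064 ]
[0.5531 0.0452 0.012 ]
```

```bash
python3 -c "
from h import *
s=cv2.imread('pics/raw_s10.png').astype(int)
for r in range(192,218,2):
  row=s[r,300:336]; sat=row[:,2]-row[:,0]
  print(r,list(sat))
"
```

```text
192 [np.int64(25), np.int64(26), np.int64(28), np.int64(27), np.int64(27), np.int64(25), np.int64(21), np.int64(13), np.int64(8), np.int64(4), np.int64(4), np.int64(5), np.int64(5), np.int64(9), np.int64(18), np.int64(30), np.int64(34), np.int64(35), np.int64(35), np.int64(35), np.int64(32), np.int64(23), np.int64(12), np.int64(5), np.int64(3), np.int64(5), np.int64(6), np.int64(6), np.int64(8), np.int64(15), np.int64(20), np.int64(23), np.int64(23), np.int64(25), np.int64(25), np.int64(25)]
194 [np.int64(26), np.int64(25), np.int64(26), np.int64(27), np.int64(27), np.int64(26), np.int64(24), np.int64(17), np.int64(9), np.int64(6), np.int64(4), np.int64(3), np.int64(6), np.int64(11), np.int64(44), np.int64(89), np.int64(107), np.int64(111), np.int64(112), np.int64(109), np.int64(98), np.int64(66), np.int64(25), np.int64(7), np.int64(4), np.int64(3), np.int64(5), np.int64(6), np.int64(10), np.int64(17), np.int64(22), np.int64(25), np.int64(24), np.int64(25), np.int64(26), np.int64(25)]
196 [np.int64(26), np.int64(26), np.int64(26), np.int64(26), np.int64(27), np.int64(26), np.int64(24
[... 4803 characters left out ...]
4(-1), np.int64(3), np.int64(23), np.int64(46), np.int64(78), np.int64(82), np.int64(52), np.int64(30), np.int64(24), np.int64(25), np.int64(25), np.int64(25), np.int64(24), np.int64(26), np.int64(25)]
216 [np.int64(22), np.int64(22), np.int64(23), np.int64(25), np.int64(25), np.int64(25), np.int64(23), np.int64(25), np.int64(45), np.int64(73), np.int64(57), np.int64(14), np.int64(2), np.int64(0), np.int64(1), np.int64(1), np.int64(1), np.int64(0), np.int64(0), np.int64(0), np.int64(0), np.int64(-1), np.int64(3), np.int64(11), np.int64(27), np.int64(57), np.int64(67), np.int64(45), np.int64(29), np.int64(25), np.int64(24), np.int64(22), np.int64(25), np.int64(26), np.int64(26), np.int64(26)]
```

Request:
move_arm(deltas=[[0,-0.001,0.008,0],[0,-0.001,0.02,0],[0,-0.001,0.03,0],[0,-0.001,0.036,0],[0,-0.001,0.036,0],[0,-0.001,0.036,0]])

```text
clock: 18.75
tool_pos: [0.5513, 0.0434, 0.2628]
ee_rot: [-0.0, 0.733, 0.68, -0.0]
ft_force: [-0.2, 0.5, -0.2]
width: 0.154
```

```bash
python3 -c "
from h import *
m=avg(6)
grab('side','s11.png',(290,180,350,240),10);lowrow(2)
s=cv2.imread('pics/raw_s11.png').astype(int)
for r in range(208,234,2):
  row=s[r,300:336]; print(r,*(row[:,2]-row[:,0]))
"
```

```text
t 19.05 p [0.5516 0.0434 0.2636] F [ 0.021  -0.2493 -0.3535] T [-0.0025  0.0163 -0.0148] se [0.1969 0.2244 0.1932 0.0102 0.0171 0.0212]
19.15 310.75
19.2 310.75
208 26 25 25 24 25 25 20 12 6 7 4 5 3 3 1 1 1 0 1 0 1 2 3 4 4 3 4 8 14 20 25 26 27 26 26 25
210 26 26 25 24 24 23 22 15 9 5 4 5 7 17 48 74 82 83 83 84 75 47 14 6 5 5 5 8 16 22 27 26 26 24 25 25
212 24 24 24 24 25 24 21 15 9 5 6 4 6 21 68 113 131 131 131 130 116 68 19 8 5 4 5 9 15 22 26 25 25 25 24 24
214 25 25 24 26 25 26 21 16 9 4 4 3 6 18 59 101 119 122 122 120 105 61 18 7 5 4 6 8 16 22 25 26 26 26 25 24
216 22 23 24 24 25 24 20 16 7 4 4 5 6 18 56 98 114 117 118 115 100 58 16 5 4 3 5 9 14 19 23 24 24 26 27 27
218 23 22 23 22 22 22 19 13 8 6 4 5 6 18 56 98 113 117 117 115 99 57 15 6 5 5 5 11 17 22 24 25 25 25 24 25
220 18 16 18 18 17 17 16 14 18 33 28 13 7 18 56 97 112 117 116 114 98 56 15 7 14 25 24 19 17 20 20 19 21 20 18 19
222 16 16 15 15 15 15 16 22 50 90 87 47 20 26 61 96 112 114 115 113 98 58 25 25 50 77 68 37 19 15 16 15 15 15 15 16
224 15 16 16 15 15 16 15 22 57 101 112 97 87 91 101 110 117 117 117 116 112 102 93 92 101 107 85 45 21 14 15 15 13 15 14 15
226 15 16 17 16 15 15 17 22 57 106 127 127 125 125 125 124 125 126 125 125 125 125 126 127 127 123 97 53 24 16 15 14 15 14 15 15
228 16 17 15 17 15 16 16 21 53 92 98 80 65 58 56 56 58 58 57 58 56 57 60 70 88 99 83 48 26 22 21 21 19 16 14 15
230 14 15 15 15 16 17 17 20 49 83 74 36 15 11 10 11 9 10 10 9 10 10 11 18 47 81 75 48 30 25 25 24 23 18 16 16
232 12 12 13 12 13 13 12 13 22 41 43 23 12 10 9 9 9 9 9 9 9 8 9 10 18 40 46 35 28 27 26 26 23 21 17 16
```

View pics/s11.png

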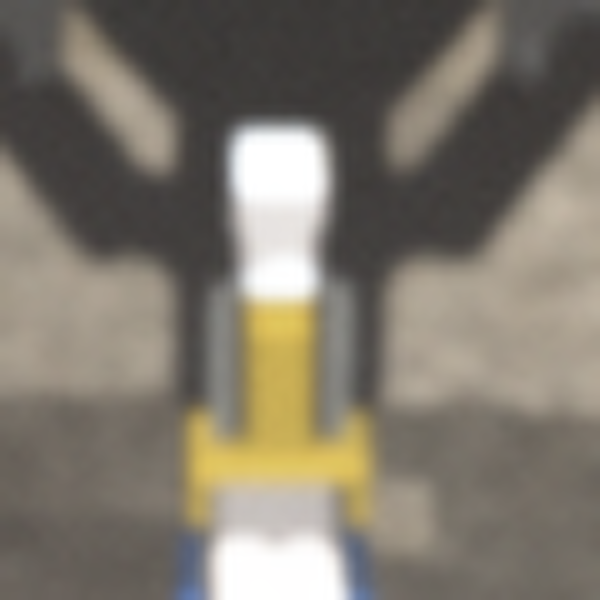

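Request:
move_arm(deltas=[[0,-0.001,0,0],[0,-0.001,0.002,0],[0,-0.001,0.004,0],[0,-0.001,0.006,0],[0,-0.001,0.008,0],[0,-0.001,0.01,0],[0,-0.001,0.011,0],[0,-0.001,0.011,0]])

```text
clock: 20.0
tool_pos: [0.5502, 0.0435, 0.2519]
ee_rot: [-0.0, 0.733, 0.68, -0.0]
ft_force: [1.1, -0.2, -0.7]
width: 0.158
```

```bash
python3 -c "
from h import *
m=avg(6);lowrow(2)
grab('side','s12.png',(280,190,360,250),10)
"
```

```text
t 20.3 p [0.5504 0.0435 0.2522] F [-0.042  -0.0749 -0.2115] T [ 0.0071  0.0066 -0.0084] se [0.2396 0.1412 0.1532 0.0065 0.0091 0.0168]
20.35 310.76
20.4 310.75
```

View pics/s12.png

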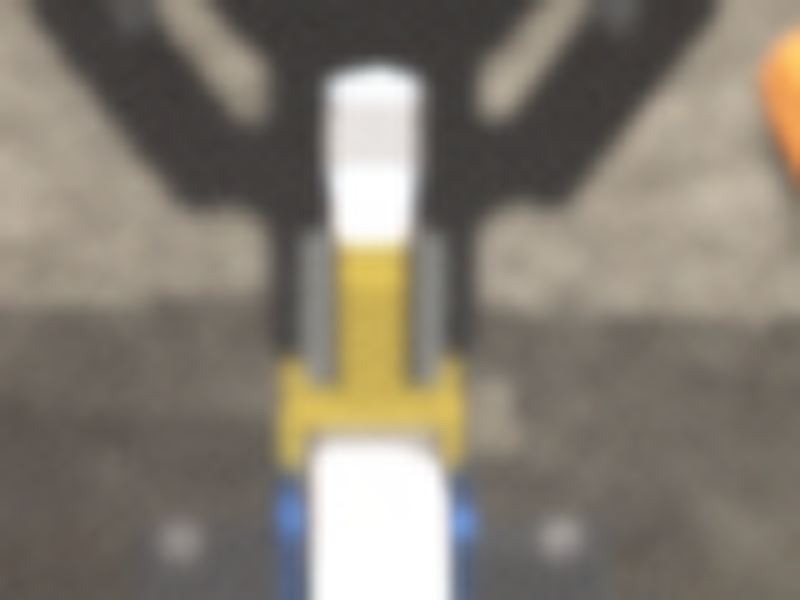

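Request:
move_arm(deltas=[[0,0.0005,0.001,0],[0,0.0005,0.002,0],[0,0.0005,0.003,0],[0,0.0005,0.004,0],[0,0.0005,0.005,0],[0,0.0005,0.0055,0],[0,0.0005,0.0055,0]])

```text
clock: 21.15
tool_pos: [0.5509, 0.0435, 0.2472]
ee_rot: [-0.0, 0.733, 0.68, -0.0]
ft_force: [-2.3, 0.1, 4.9]
width: 0.16
```

```bash
python3 -c "
from h import *
m=avg(8);lowrow(2)
"
```

```text
t 21.55 p [0.5509 0.0435 0.2472] F [-2.3116  0.0241  5.1117] T [ 0.018   0.4269 -0.0052] se [0.1256 0.0969 0.2097 0.0102 0.0067 0.009 ]
21.6 310.76
21.65 310.75
```

Request:
move_arm(deltas=[[0,-0.0005,-0.0006,0],[0,-0.0005,-0.0006,0],[0,-0.0005,-0.0006,0]])

```text
clock: 21.95
tool_pos: [0.5504, 0.0435, 0.2472]
ee_rot: [0.0, 0.733, 0.68, 0.0]
ft_force: [-0.2, 0.8, 0.8]
width: 0.156
```

```bash
python3 -c "
from h import *
m=avg(6);lowrow(2)
grab('side','s13.png',(280,190,360,250),10)
"
```

```text
t 22.25 p [0.5504 0.0435 0.2472] F [ 0.0152 -0.2203  1.0181] T [0.01   0.0042 0.0084] se [0.2508 0.1711 0.2344 0.0163 0.0183 0.0112]
22.3 310.75
22.35 310.75
```

View pics/s13.png

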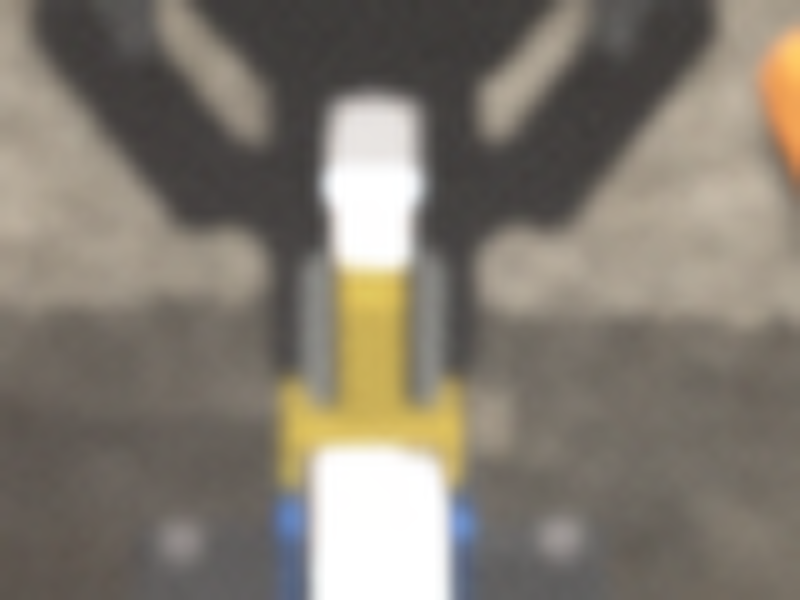

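Request:
move_arm(deltas=[[0,0,0,0],[0,0,0,0],[0,0,0,0],[0,0,0,0]], fingers=180)

```text
clock: 22.8
tool_pos: [0.5503, 0.0435, 0.2472]
ee_rot: [-0.0, 0.733, 0.68, -0.0]
ft_force: [-0.5, 0.5, 0.1]
width: 0.294
```

```bash
python3 -c "
from h import *
st();lowrow(3)
grab('side','s14.png',(280,190,360,250),10)
"
```

```text
t 22.8 p [0.5503 0.0435 0.2472] ang -0.07498559767291187 tilt [-0.0002 -0.    ] F [-0.4583  0.545   0.0653] T [ 0.0314 -0.0363  0.0056] w 0.29393221192106744
22.85 310.75
22.9 310.76
22.95 310.75
```

View pics/s14.png

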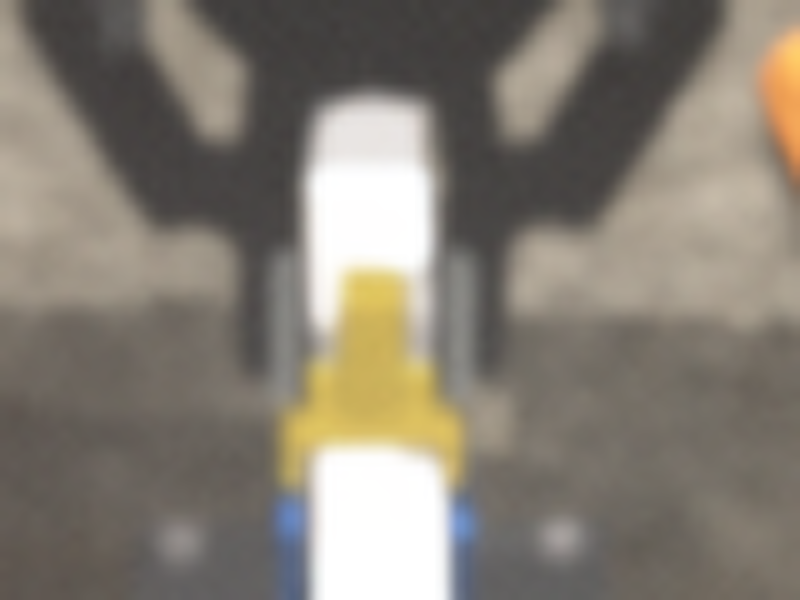

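Released with the tube undisturbed. I'll retract straight up.

Request:
move_arm(deltas=[[0,0,-0.003,0],[0,0,-0.01,0],[0,0,-0.02,0],[0,0,-0.035,0],[0,0,-0.06,0],[0,0,-0.1,0],[0,0,-0.1,0]])

```text
clock: 23.7
tool_pos: [0.5529, 0.0434, 0.3554]
ee_rot: [0.005, 0.733, 0.68, 0.005]
ft_force: [1.4, -0.2, 0.0]
width: 0.292
```

Request:
move_arm(deltas=[[0.04,0,0,0],[0.09,-0.03,0,0],[0.14,-0.06,0,0],[0.19,-0.09,0,0],[0.24,-0.12,0,0],[0.26,-0.13,0,0],[0.26,-0.13,0,0]])

```text
clock: 24.4
tool_pos: [0.4375, 0.3166, 0.3484]
ee_rot: [-0.001, 0.731, 0.682, 0.001]
ft_force: [0.4, -0.3, -0.0]
width: 0.291
```

```bash
python3 -c "
from h import *
st();lowrow(4)
grab('side','s15.png',(240,150,400,350),3);grab('top','t15.png',(235,210,435,285),4)
"
```

```text
t 24.4 p [0.4375 0.3166 0.3484] ang -0.06855264742907786 tilt [0.0004 0.0026] F [ 0.3714 -0.293  -0.0188] T [-0.0772 -0.0736  0.0046] w 0.2906879681279015
24.45 310.7
24.5 310.69
24.55 310.7
24.6 310.69
```

View pics/s15.png

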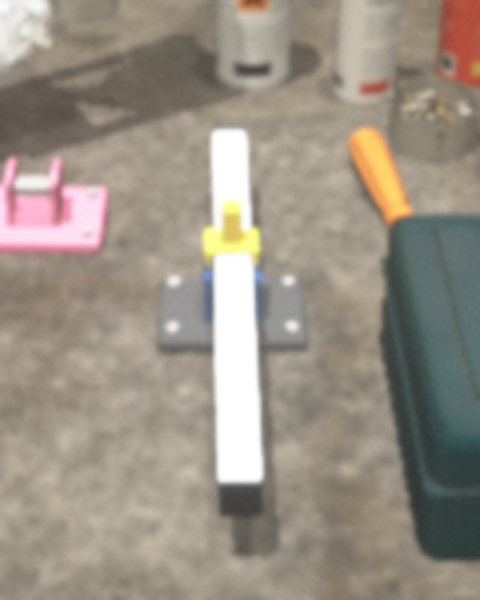

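View pics/t15.png

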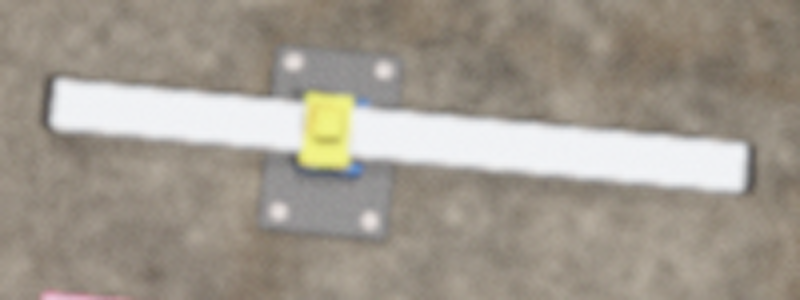

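```bash
python3 -c "
from h import *
t=cv2.imread('pics/raw_t15.png');cv2.imwrite('pics/c15.png',cv2.resize(t[218:272,295:340],None,fx=11,fy=11,interpolation=cv2.INTER_CUBIC))
t=cv2.imread('pics/raw_t7.png');cv2.imwrite('pics/c7b.png',cv2.resize(t[218:272,295:340],None,fx=11,fy=11,interpolation=cv2.INTER_CUBIC))
"
```

```text
(no output)
```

View pics/c15.png

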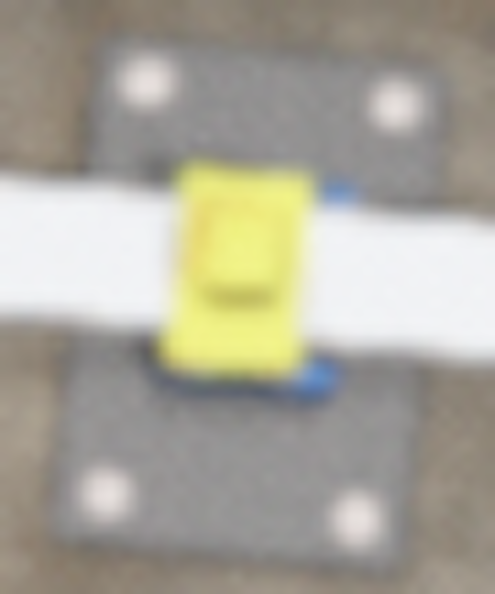

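View pics/c7b.png

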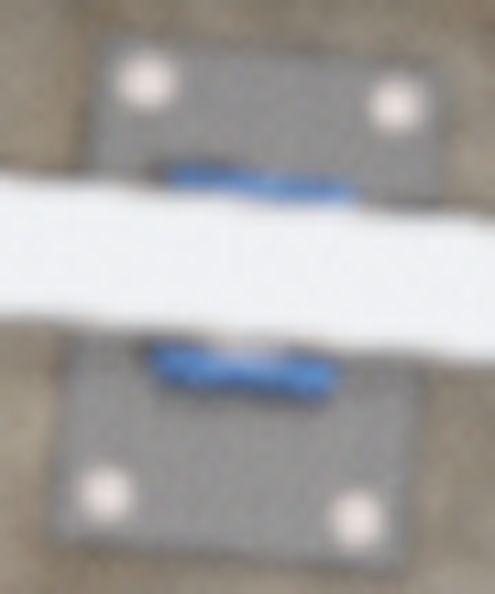

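```bash
python3 -c "
from h import *
f=lambda x,y:(295+x/11-.5+.5/11,218+y/11-.5)
for n,x,y,z in(('bolts',252,300,.012),('cheeks',253.5,285,.05),('plate',239,272,.068),('tabtop',238,238,.098)): print(n,atz('top',*f(x,y),z))
g=lambda x,y:(240+x/3,150+y/3)
for n,x,y,z in(('bolts',231.5,304,.012),('tabtop',231.5,206,.098),('plate front edge',231.5,242,.068)): print(n,atz('side',*g(x,y),z))
"
```

```text
bolts [0.5533 0.0425 0.012 ]
cheeks [0.5519 0.0429 0.05  ]
plate [0.5522 0.0459 0.068 ]
tabtop [0.5547 0.0466 0.098 ]
bolts [0.5526 0.0442 0.012 ]
tabtop [0.5518 0.0411 0.098 ]
plate front edge [0.552  0.0416 0.068 ]
```

```bash
python3 -c "
from h import *
lowrow(6);grab('top','t16.png');st()"
```

```text
24.75 310.69
24.8 310.7
24.85 310.7
24.9 310.7
24.95 310.7
25.0 310.69
t 25.05 p [0.4405 0.312  0.3472] ang -0.07609599227243619 tilt [-0.0001 -0.0001] F [ 0.2559  0.3986 -0.2066] T [0.0033 0.0223 0.0209] w 0.2938363944967347
```

View pics/t16.png

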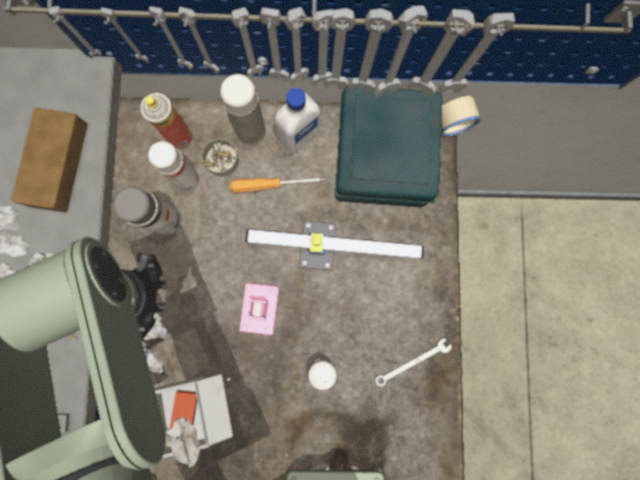

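The tube is level and steady from (250,236) to (421,252), with the clip at (316,242) on the stand. The tin at (220,157) and the screwdriver at (277,184) haven't moved.

```bash
python3 -c "
from h import *
print(ticket.close_job())"
```

```text
the job is handed in; nothing more can be done
None
```

The tube is balanced level on the stand with both ends in the air. The yellow clip sits astride it over the strip, and I handed the job in at about 25 s of the 64 s allowed.

**What I did:** I gripped the tube near its low end and raised it level. I slid it about 29 mm lengthwise over the edge, then opened the fingers and saw that it stayed put. Only then did I pick up the clip, lower it onto the tube (about 5 N at first contact, eased to 1 N) and back the gripper away.

**Last checks:**
- **Balance:** the low end held steady to within 0.01 pixel over the last 0.6 s. It moved about 0.06 pixel when the clip went on.
- **Clip height:** the gripper stopped 54 mm above its height when it picked the clip up, which matches the clip being fully down.
- **Bystanders:** the tin and the screwdriver are where they were at the start.

**Checks that disagreed:**
- **Clip along the tube:** the top camera puts the clip about 3 mm from the middle of the strip towards the tube's originally high end. The side camera puts it about 3 mm the other way, and the robot's own position puts it at the middle. All three are within the 14 mm strip, so I left it.
- **Centre of mass:** force readings scattered by several millimetres because the pads' friction hid the load. I relied on the release test, so how far the centre of mass is from the strip's edges is not known exactly.

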